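# Cuffs out on show, stone pots put away

### The job

Pull the drawer of the little bench cabinet out to its stop, hang every cuff bracelet that stands in it over the horizontal bar of the display rail (open side down), and stand every squat white stone pot from the bench upright on the drawer's floor. Only when all that is done, push the drawer fully home. Do not tip a pot over, and leave the loupe, tweezers, tall amber jar and ring box where they are.

Things in the scene. Friction and masses are not known exactly. Their poses are not given: they have to be found in the camera images.
- cab: low wooden bench cabinet, 270 mm deep (own x), 320 mm wide (own y), 105 mm high, fixed; its front faces its own -x, towards the robot. Origin: centre of its underside on the bench. One drawer
- cab_drawer0 (a joint): how far the drawer is out, in m: 0 fully home, 0.190 at its stop; slides along the cabinet's own -x with light friction (about 1 N) and stays where it is left. It may start up to 15 mm ajar
- cab_drawer0_handle (a point): middle of the drawer's brass bar handle: a round bar 11 mm thick and 120 mm long along the cabinet's y, its axis 35 mm in front of the drawer's face and 67 mm above the bench, 38 mm below the cabinet's top; it can be pinched from above. Moves with the drawer; axes as the cabinet's
- drawer_floor (a point): centre of the drawer's inner floor, 23 mm above the bench; inside 225 mm (x) by 278 mm (y), side and back walls 60 mm and front 70 mm above the floor. Moves with the drawer; axes as the cabinet's. At the stop the front 184 mm of the inside lie clear of the cabinet's top: all the room from 71 mm behind this point forwards
- rail: display rail: round wooden bar 16 mm thick along its own y, 260 mm between the axes of its two upright posts (20 mm thick, on round feet 70 mm across), fixed. Origin: on the bench below the bar's middle
- rail_mid (a point): middle of the bar, on its axis, 170 mm above the bench; axes as the rail's (y along the bar)
- cuff0: open cuff bracelet, silvery metal, an upside-down U on its two ends: 58 mm wide over the legs (own x), strap 28 mm wide (own y) and 4 mm thick, 59 mm high, 50 mm clear inside, legs straight for the lower 30 mm, then a half-round crown; 70 g. Origin: midway between the ends, at their underside; z to the crown. 2 or 3 stand in the drawer; None from the start: absent. Can be gripped across the legs
- cuff1: open cuff bracelet, silvery metal, an upside-down U on its two ends: 58 mm wide over the legs (own x), strap 28 mm wide (own y) and 4 mm thick, 59 mm high, 50 mm clear inside, legs straight for the lower 30 mm, then a half-round crown; 70 g. Origin: midway between the ends, at their underside; z to the crown. 2 or 3 stand in the drawer; None from the start: absent. Can be gripped across the legs
- cuff2: open cuff bracelet, silvery metal, an upside-down U on its two ends: 58 mm wide over the legs (own x), strap 28 mm wide (own y) and 4 mm thick, 59 mm high, 50 mm clear inside, legs straight for the lower 30 mm, then a half-round crown; 70 g. Origin: midway between the ends, at their underside; z to the crown. 2 or 3 stand in the drawer; None from the start: absent. Can be gripped across the legs
- cuff0_crown (a point): underside of the top of cuff0's crown, 55 mm above its origin: the place that rests on the bar. In the drawer the cuffs stand crown up, one behind the other from front to back, their x roughly across the drawer
- cuff1_crown (a point): underside of the top of cuff1's crown, 55 mm above its origin: the place that rests on the bar. In the drawer the cuffs stand crown up, one behind the other from front to back, their x roughly across the drawer
- cuff2_crown (a point): underside of the top of cuff2's crown, 55 mm above its origin: the place that rests on the bar. In the drawer the cuffs stand crown up, one behind the other from front to back, their x roughly across the drawer
- pot0: squat round white screw-lid pot of sorted stones, 54 mm diameter, 36 mm high, 100 g, standing on the bench left of the cabinet. Origin: centre of its underside, z up. One or two of them; None from the start: not there
- pot1: squat round white screw-lid pot of sorted stones, 54 mm diameter, 36 mm high, 100 g, standing on the bench left of the cabinet. Origin: centre of its underside, z up. One or two of them; None from the start: not there
- loupe: bystander: flat dark hand loupe, 44 mm lens with an 85 mm handle, 10 mm high, on the bench. Origin: under the lens centre. Leave alone
- tweezers: bystander: steel tweezers, 120 mm long, 6 mm high, on the bench. Leave alone
- tall_jar: bystander: amber glass jar with a black cap, 48 mm diameter, 85 mm high. Leave alone
- ring_box: bystander: blue cloth-covered ring box, 50 x 50 x 38 mm. Leave alone
There are look-alikes about, which are no part of the job. Leave any red look-alike of the pot1 alone.

How it is judged:
By the outcome, as a careful person would: the job done as asked, in the order asked, and still so for the second after the job is handed in, with the robot touching nothing.
Of cuff0, cuff1, cuff2 only 2 to 3 are there at a start; the rules pass over those that are not, and their reading is None.
Of pot0, pot1 only 1 to 2 are there at a start; the rules pass over those that are not, and their reading is None.
At some moment in a run one of pot0, pot1 may be knocked a few centimetres aside while the robot is not near it.
It also fails if it takes over 210 s, if anything falls off the work surface, if the arm or the gripper's body presses on something with over 40 N, if the wrist force passes 120 N, or if a joint passes its speed limit or range.

### The arm

A 6-joint arm with a two-finger parallel gripper is mounted at the origin on the work surface. World frame = base frame: x ahead of the robot, y to its left, z up, the work surface at z = 0. Lengths are in m, angles in rad, forces in N, time in s.
With the tool pointing down it reaches from about 0.25 to 0.775 m from the base axis. Payload 4 kg.
Tool frame: the origin (TCP) lies on the centre line of the jaws, within the pads' length; the fingertips stand robot.tips_ahead ahead of it and the grasp point (between the pads) lies 8 mm behind it (robot.tips_ahead is the distance from the TCP to the fingertips, in m); z points along the fingers, y is the line along which they close (so a half turn about z gives the same grasp; the last joint's range is limited). The gripper opens to 94 mm and grips with 3 to 60 N. Pads are 16 mm wide; open, the fingers measure 119 mm over their backs; the gripper's body (75 mm by 177 mm) begins 78 mm behind the grasp point.
Start: joints at [-1.233, 0.087, 1.371, -0, 1.684, -0.103], TCP at [0.235, -0.497, 0.217] pointing down, gripper open.
Joint ranges: [-3.1, 3.1], [-0.76, 2.03], [0.27, 2.55], [-1.08, 4.22], [0.17, 2.65], [-2.57, 2.57]. Speed limits (rad/s): [2.79, 2.79, 3.14, 3.14, 3.14, 3.14].

### API

Orientations are given as [roll, pitch, yaw] about the fixed x, y, z axes, in that order (R = Rz(yaw) Ry(pitch) Rx(roll)).
In Python, from bench import robot, snapshot, close_job, spotter gives the robot as it stands. The module is installed in compiled form; this text tells all that it offers.
- The arm moves only by the tool servo_tool, never from a script. Its argument "commands" is one flat list of numbers, 7 for each row, row after row: the shift along the tool's x, y, z in m, then the turn, a rotation vector about the tool's x, y, z in degrees, then the finger opening in m, from 0 to 0.094. In form: [x, y, z, ax, ay, az, grip, x, y, z, ax, ay, az, grip, ...]. A call has 1 to 10 rows; each row is the pose to reach, as a shift and turn from the pose commanded when the call began, along the tool's axes at that moment; what a row does not reach only later rows make up. A row lasts 1/8 s, in which the tool goes at most 62.5 mm and 10.7 degrees, less where a joint would pass 70% of its speed; a pose out of reach is approached as far as the arm can. A call with a gripper value outside its range is refused whole. The fingers move at their own pace and stop on an object; the grip force is fixed at half the most. Time passes only in rows, so rows that repeat a pose let the fingers close. It gives the time, the measured TCP pose, the force, the opening and the grip force at its end, in the units of the state.
- robot.get_obs(): the state, without advancing time (a new reading comes with each control period).
- snapshot(name): name is "side" or "top" or "wrist"; returns a dict with "img" (400x640x3 uint8, blue, green, red), "camera_matrix" (3x3 intrinsics, pixels), "extrinsics" (4x4, takes a point from camera to world coordinates); the wrist camera has in their place "hand_eye" (4x4, takes a point from camera to tool coordinates, whose origin is the TCP and whose axes are the flange's). Camera axes: x right, y down, z forward; pixel columns grow to the right and rows downward; lengths in m; the calibration is good to about 2 mm. A picture is of the moment at which its call begins: read the wrist's pose just before it. There is no depth.
- close_job(): hands the job in; it is judged then, once.
Trained networks look in a picture, given as the dict that the camera call returned (one of the last four; its "shot" number tells which), for a name from the list of things; names that differ only in an ending like _2 or _b are one class to them, and where a whole thing is asked for, a point or a joint stands for the part that bears it (a point fixed in the world has none). Each returns a list of dicts, best first, with "conf" (0 to 1); they miss things now and then, are a little off and sometimes report something else, mostly with a low value. They report only what shows in the picture. A call takes as long as a camera call. They do not tell look-alikes from the thing itself.
- spotter.trace(name, picture): "region" (400x640 bool, what is visible of it) and "box" ([left, top, width, height] in pixels, round what is visible of it).
The state is a dict: "time": time; "joint_positions": joint angles; "qvel": joint speeds; "joint_torque": joint torques, N m; "tool_pos": TCP position; "ee_rot": TCP orientation; "wrist_force": force on the tool from outside, world axes, zero at the start; "wrist_torque": the same for the moment, N m; "width": finger opening in m; "finger_force": force on a finger pad.
Only numpy, scipy, OpenCV 4.12 (cv2) and the standard library are available. Lean on these libraries where they do the work, as an engineer would, in place of code of your own. Each camera call takes 0.05 s, during which the arm holds its last target. There are 200 camera calls.

## Working session

There is one attempt and no reset: what is moved stays moved. The work goes in short steps, Python scripts to look and compute and a tool call to move; the robot and the scene stay as the last step left them, time stands still between calls to the robot, and variables do not carry over. Pictures are saved under pics/ and viewed, at most 14 in all, crops included, and the job is handed in when it is done.

Besides the shell and the picture viewer there is one more tool, called after "Request:" in YAML: its name, and indented under it one key for each argument. servo_tool: Moves the arm, as the interface text tells. Its arguments: {"type":"object","properties":{"commands":{"type":"array","items":{"type":"number"}}},"required":["commands"]}

```bash
mkdir -p pics; cat > h.py <<'E'
import numpy as np, cv2
from bench import robot, snapshot, close_job, spotter
from scipy.spatial.transform import Rotation as R
def ray(s,uv,T=None):
    E=s["extrinsics"] if T is None else T
    d=np.linalg.inv(s["camera_matrix"])@np.array([uv[0],uv[1],1.]); return E[:3,3],E[:3,:3]@d
def onz(s,uv,z,T=None):
    o,d=ray(s,uv,T); return o+d*(z-o[2])/d[2]
def proj(s,p,T=None):
    E=s["extrinsics"] if T is None else T
    c=E[:3,:3].T@(np.asarray(p,float)-E[:3,3]); q=s["camera_matrix"]@c; return q[:2]/q[2]
def wrist():
    o=robot.get_obs(); s=snapshot("wrist"); T=np.eye(4); T[:3,:3]=rot(o["ee_rot"]); T[:3,3]=o["tool_pos"]
    return s,T@s["hand_eye"]
def rot(r):
    r=np.asarray(r); return R.from_euler("xyz",r).as_matrix() if r.shape==(3,) else (R.from_quat(r).as_matrix() if r.shape==(4,) else r)
E
python3 - <<'E'
from h import *
o=robot.get_obs(); print(o, robot.tips_ahead)
for n in("top","side"):
    s=snapshot(n); cv2.imwrite(f"pics/{n}0.png",s["img"]); print(n,s["extrinsics"].round(3).tolist(),s["camera_matrix"].round(1).tolist())
    for k in("cab","cab_drawer0_handle","rail","cuff0","pot0","loupe","tall_jar","ring_box","tweezers"):
        print(k,[(np.round(d["conf"],2),d["box"]) for d in spotter.trace(k,s)])
E
```

```text
{'time': 0.0, 'joint_positions': array([-1.23309514e+00,  8.79682836e-02,  1.37223606e+00, -4.39506886e-05,
        1.68359830e+00, -1.03070436e-01]), 'qvel': array([-8.14845551e-07, -7.81409739e-04, -3.95927346e-04, -1.19319007e-03,
        4.51000352e-04, -9.69308820e-04]), 'joint_torque': array([ 7.56349054e-04, -3.40186501e+01, -3.02423859e+01,  7.17993896e-02,
        3.31095478e-02, -1.72696127e-04]), 'tool_pos': array([ 0.23447384, -0.49693894,  0.21530613]), 'ee_rot': array([-3.13938990e+00, -1.83931042e-04,  4.40766517e-01]), 'wrist_force': array([ 0.57977964,  0.2580678 , -0.637818  ]), 'wrist_torque': array([ 0.04921865,  0.05260094, -0.03104398]), 'finger_force': 0.0, 'width': 0.09390308016793139} 0.011
top [[-0.007, -0.986, 0.169, 0.396], [-1.0, 0.004, -0.017, -0.008], [0.016, -0.169, -0.985, 1.146], [0.0, 0.0, 0.0, 1.0]] [[399.7, 0.0, 313.6], [0.0, 399.7, 203.6], [0.0, 0.0, 1.0]]
cab [(np.float64(0.97), [306.4, 87.1, 119.2, 119.2])]
cab_drawer0_handle [(np.float64(0.7), [307.1, 179.0, 117.1, 26.2]), (np.float64(0.16), [164.6, 166.2, 36.2, 125.0])]
rail [(np.float64(0.85
[... 562 characters left out ...]
0.78], [0.0, 0.0, 0.0, 1.0]] [[496.4, 0.0, 314.2], [0.0, 496.4, 199.4], [0.0, 0.0, 1.0]]
cab [(np.float64(0.65), [333.3, 190.2, 160.0, 114.3])]
cab_drawer0_handle [(np.float64(0.78), [333.5, 205.3, 51.2, 94.4])]
rail [(np.float64(0.82), [221.7, 130.6, 94.5, 64.9])]
cuff0 []
pot0 [(np.float64(0.64), [332.5, 205.1, 56.1, 94.4]), (np.float64(0.62), [316.8, 188.3, 16.0, 20.6]), (np.float64(0.58), [281.9, 185.2, 19.3, 14.1]), (np.float64(0.58), [281.4, 197.1, 17.8, 19.8])]
loupe [(np.float64(0.74), [222.0, 239.6, 30.4, 16.4])]
tall_jar [(np.float64(0.68), [359.5, 174.0, 13.6, 22.4])]
ring_box [(np.float64(0.66), [335.9, 175.1, 23.4, 21.0])]
tweezers [(np.float64(0.71), [279.7, 325.4, 5.3, 49.1])]
```

```bash
python3 - <<'E'
import cv2
t=cv2.imread("pics/top0.png")[70:330,140:450]; cv2.imwrite("pics/top0c.png",cv2.resize(t,(715,600),interpolation=3))
E
```

```text
(no output)
```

View pics/top0c.png

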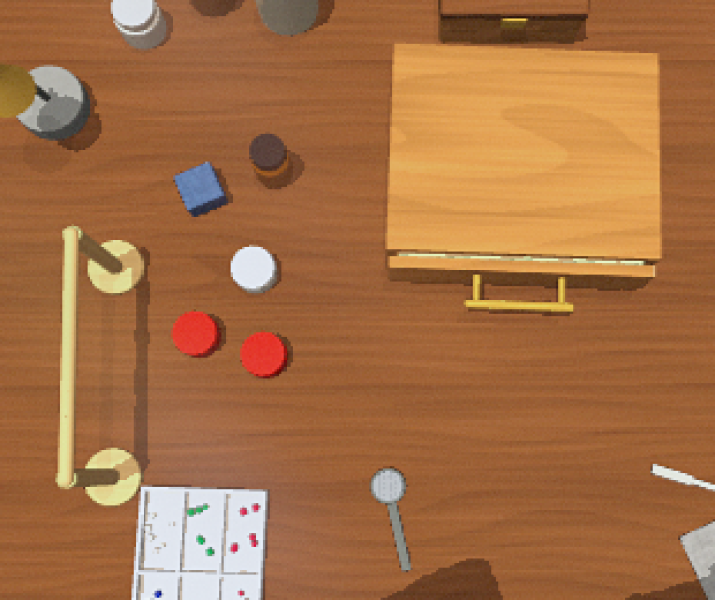

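View pics/side0.png

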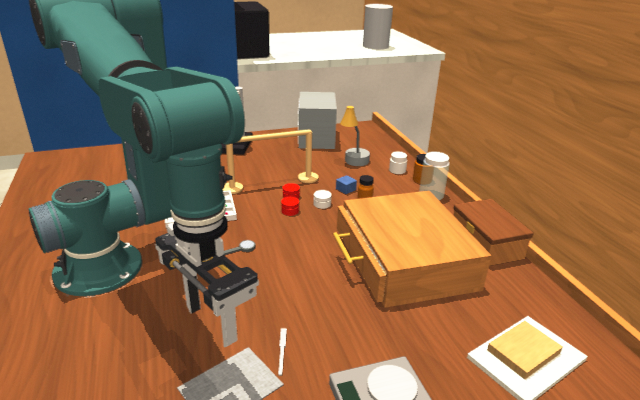

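One white pot shows, in the top view at (250,187). The two caps at (224,214) and (255,223) are red look-alikes. The white jars by the wall, at (199,80) in the top view, are taller. The drawer is slightly ajar and the rail is on the left.

```bash
python3 - <<'E'
from h import *
s=snapshot("top"); f=lambda u,v:(u/2.306+140,v/2.308+70)
for n,u,v,z in [("cabBL",394,44,.105),("cabBR",659,54,.105),("cabFL",387,249,.105),("cabFR",661,260,.105),("hL",466,304,.067),("hR",572,309,.067),("railfar",72,232,.17),("railnear",66,482,.17),("footfar",116,266,.005),("footnear",112,476,.005),("pot",254,269,.036),("wjar",133,8,.06),("wjarbase",146,38,0.0),("red1",195,333,.036),("red2",264,354,.036),("loupe",388,485,.01),("jar",268,150,.085),("box",200,188,.038)]:
    print(n,onz(s,f(u,v),z).round(4))
for k,z in(("pot0",.018),("cab_drawer0_handle",.067)):
    for d in spotter.trace(k,s):
        c=cv2.minAreaRect(np.argwhere(d["region"])[:,::-1].astype(np.float32)); print(k,round(d["conf"],2),c,onz(s,c[0],z).round(4), s["img"][int(c[0][1]),int(c[0][0])])
E
```

```text
cabBL [ 0.8974 -0.0207  0.105 ]
cabBR [ 0.8847 -0.3411  0.105 ]
cabFL [ 0.644  -0.0111  0.105 ]
cabFR [ 0.6299 -0.3295  0.105 ]
hL [ 0.5856 -0.105   0.067 ]
hR [ 0.5791 -0.2314  0.067 ]
railfar [0.6485 0.3305 0.17  ]
railnear [0.3823 0.3226 0.17  ]
footfar [0.647  0.3303 0.005 ]
footnear [0.3868 0.3234 0.005 ]
pot [0.6358 0.1522 0.036 ]
wjar [0.9672 0.3075 0.06  ]
wjarbase [0.9562 0.3061 0.    ]
red1 [0.5568 0.222  0.036 ]
red2 [0.5308 0.138  0.036 ]
loupe [ 0.3737 -0.0112  0.01  ]
jar [0.7712 0.1312 0.085 ]
box [0.7385 0.2209 0.038 ]
pot0 0.84 ((225.0, 214.5), (19.0, 20.0), 90.0) [0.5588 0.2245 0.018 ] [ 48  55 226]
pot0 0.6 ((253.5, 223.5), (19.0, 21.0), 90.0) [0.5326 0.1432 0.018 ] [ 37  54 228]
pot0 0.55 ((249.5, 186.0), (18.0, 17.0), 90.0) [0.6413 0.1567 0.018 ] [239 230 225]
cab_drawer0_handle 0.8 ((365.27386474609375, 192.18075561523438), (115.1424789428711, 23.252737045288086), 2.095252513885498) [ 0.6121 -0.1696  0.067 ] [23 53 93]
```

```bash
cat >> h.py <<'E'
def goto(p,yaw,cur=None):
    "shift (tool axes, mm) and turn (deg) to target, from measured pose or a given (pos,yaw)"
    o=robot.get_obs(); A=rot(o["ee_rot"]); q=np.array(o["tool_pos"])
    B=R.from_euler("xyz",[np.pi,0,yaw]).as_matrix()
    print("t",round(float(o["time"]),2),"shift mm",((A.T@(np.array(p)-q))*1000).round(1),"turn",np.degrees(R.from_matrix(A.T@B).as_rotvec()).round(2))
E
python3 - <<'E'
from h import *
goto([.582,-.168,.2],1.527)
E
```

```text
t 1.15 shift mm [ 454.7 -149.8   16.5] turn [  0.     0.   -62.24]
```

Request:
servo_tool:
  commands: [0.4547,-0.1498,0.0165,0,0,-62.2,0.03,0.4547,-0.1498,0.0165,0,0,-62.2,0.03,0.4547,-0.1498,0.0165,0,0,-62.2,0.03,0.4547,-0.1498,0.0165,0,0,-62.2,0.03,0.4547,-0.1498,0.0165,0,0,-62.2,0.03,0.4547,-0.1498,0.0165,0,0,-62.2,0.03,0.4547,-0.1498,0.0165,0,0,-62.2,0.03,0.4547,-0.1498,0.0165,0,0,-62.2,0.03,0.4547,-0.1498,0.0165,0,0,-62.2,0.03,0.4547,-0.1498,0.0165,0,0,-62.2,0.03]

```text
time: 2.4
tool_pos: [0.5816, -0.1684, 0.1998]
ee_rot: [-3.141, 0.001, 1.526]
wrist_force: [-1.1, -1.5, 0.0]
width: 0.0298
finger_force: 0.0
```

```bash
python3 - <<'E'
from h import *
goto([.582,-.168,.067],1.527)
s,T=wrist(); cv2.imwrite("pics/w1.png",s["img"]); print(s["hand_eye"].round(3).tolist(),s["camera_matrix"].round(0).tolist())
for d in spotter.trace("cab_drawer0_handle",s): print(d["conf"],d["box"])
print(proj(s,[.582,-.168,.067],T), proj(s,[.5846,-.108,.067],T))
E
```

```text
t 2.4 shift mm [  0.5   0.5 132.8] turn [-0.04  0.03 -0.04]
[[-0.0, -0.965, -0.261, 0.075], [1.0, -0.0, 0.0, 0.0], [-0.001, -0.261, 0.965, -0.169], [0.0, 0.0, 0.0, 1.0]] [[303.0, 0.0, 319.0], [0.0, 303.0, 199.0], [0.0, 0.0, 1.0]]
0.6 [321.6, 11.6, 67.7, 249.9]
[319.13032989 192.94697785] [319.02953973 133.02059362]
```

View pics/w1.png

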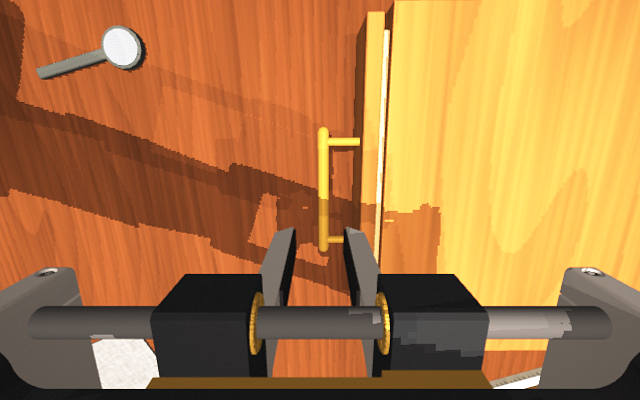

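The wrist view shows the brass bar vertical at column 323, rows 130 to 250, about 4 px right of where I expected it.

```bash
python3 - <<'E'
from h import *
s,T=wrist()
a,b=onz(s,(323.5,130),.067,T),onz(s,(323.5,250),.067,T); print(a,b,(a+b)/2)
# bar column fit
c=cv2.cvtColor(s["img"],cv2.COLOR_BGR2HSV)
print(onz(s,(366,20),.093,T),onz(s,(366,100),.093,T),onz(s,(362,225),.093,T))
m=(a+b)/2; goto([m[0],m[1],.059],1.527)
E
```

```text
[ 0.58892512 -0.10606599  0.067     ] [ 0.5835165  -0.23246989  0.067     ] [ 0.58622081 -0.16926794  0.067     ]
[ 0.62683398 -0.01946733  0.093     ] [ 0.62645441 -0.08138788  0.093     ] [ 0.62189389 -0.19609908  0.093     ]
t 2.55 shift mm [  0.2   4.9 141.3] turn [ 0.01  0.03 -0.15]
```

Request:
servo_tool:
  commands: [0,0.005,0.05,0,0,0,0.03,0,0.005,0.09,0,0,0,0.03,0,0.005,0.12,0,0,0,0.03,0,0.005,0.14,0,0,0,0.03,0,0.005,0.14,0,0,0,0.03,0,0.005,0.14,0,0,0,0.0,0,0.005,0.14,0,0,0,0.0,0,0.005,0.14,0,0,0,0.0,0,0.005,0.14,0,0,0,0.0]

```text
time: 3.68
tool_pos: [0.5877, -0.1688, 0.0617]
ee_rot: [3.139, 0.002, 1.526]
wrist_force: [-1.6, -1.1, 5.1]
width: 0.0101
finger_force: 30.0
```

Request:
servo_tool:
  commands: [0,-0.02,0,0,0,0,0,0,-0.045,0,0,0,0,0,0,-0.07,0,0,0,0,0,0,-0.095,0,0,0,0,0,0,-0.12,0,0,0,0,0,0,-0.14,0,0,0,0,0,0,-0.155,0,0,0,0,0,0,-0.165,0,0,0,0,0,0,-0.17,0,0,0,0,0,0,-0.17,0,0,0,0,0]

```text
time: 4.92
tool_pos: [0.4177, -0.1619, 0.0616]
ee_rot: [3.139, 0.003, 1.526]
wrist_force: [-0.6, -2.5, 7.4]
width: 0.0101
finger_force: 30.0
```

Request:
servo_tool:
  commands: [0,-0.005,0,0,0,0,0,0,-0.01,0,0,0,0,0,0,-0.012,0,0,0,0,0,0,-0.012,0,0,0,0,0]

```text
time: 5.42
tool_pos: [0.4062, -0.1614, 0.0616]
ee_rot: [3.138, 0.003, 1.526]
wrist_force: [0.1, -4.1, 6.0]
width: 0.0101
finger_force: 30.0
```

Request:
servo_tool:
  commands: [0,-0.003,0,0,0,0,0,0,-0.006,0,0,0,0,0,0,-0.008,0,0,0,0,0,0,-0.008,0,0,0,0,0]

```text
time: 5.92
tool_pos: [0.3998, -0.1612, 0.0616]
ee_rot: [3.134, 0.003, 1.526]
wrist_force: [4.5, -3.1, 3.7]
width: 0.0101
finger_force: 30.0
```

Request:
servo_tool:
  commands: [0,-0.003,0,0,0,0,0,0,-0.003,0,0,0,0,0]

```text
time: 6.18
tool_pos: [0.3998, -0.1612, 0.0617]
ee_rot: [3.127, 0.003, 1.526]
wrist_force: [13.3, -4.2, -3.2]
width: 0.0103
finger_force: 30.0
```

Request:
servo_tool:
  commands: [0,0.004,0,0,0,0,0.0,0,0.004,0,0,0,0,0.03,0,0.004,0,0,0,0,0.03,0,0.004,-0.05,0,0,0,0.03,0,0.004,-0.11,0,0,0,0.03,0,0.05,-0.17,0,0,10,0.08,0,0.1,-0.19,0,0,20,0.08,0,0.1,-0.19,0,0,30,0.08,0,0.1,-0.19,0,0,40,0.08,0,0.1,-0.19,0,0,50,0.08]

```text
time: 7.42
tool_pos: [0.4936, -0.1634, 0.2485]
ee_rot: [-3.138, 0.001, 0.648]
wrist_force: [-0.6, 0.7, 0.4]
width: 0.0767
finger_force: 0.0
```

Request:
servo_tool:
  commands: [0,0,0,0,0,10,0.08,0,0,0,0,0,20,0.08,0,0,0,0,0,30,0.08,0,0,0,0,0,40,0.08,0,0,0,0,0,40,0.08]

```text
time: 8.05
tool_pos: [0.4935, -0.1636, 0.2488]
ee_rot: [-3.14, 0.002, -0.042]
wrist_force: [-0.4, 0.6, -0.5]
width: 0.08
finger_force: 0.0
```

```bash
python3 - <<'E'
from h import *
s,T=wrist(); cv2.imwrite("pics/w2.png",s["img"]); print(robot.get_obs()["tool_pos"],robot.get_obs()["ee_rot"])
for k in("cuff0","cuff0_crown"):
  for d in spotter.trace(k,s): print(k,d["conf"],d["box"],onz(s,np.argwhere(d["region"]).mean(0)[::-1],.075,T))
t=snapshot("top"); cv2.imwrite("pics/top1.png",t["img"])
for d in spotter.trace("cuff0",t): print("top",d["conf"],d["box"])
E
```

```text
[ 0.49359619 -0.16365657  0.24902911] [-3.14050580e+00  1.88445498e-03 -4.12493266e-02]
cuff0 0.89 [318.7, 171.2, 48.8, 32.9] [ 0.48516114 -0.19110889  0.075     ]
cuff0 0.84 [264.4, 132.5, 51.3, 31.3] [ 0.53750243 -0.13205519  0.075     ]
cuff0_crown 0.62 [320.2, 170.9, 48.1, 36.3] [ 0.48536942 -0.19102014  0.075     ]
top 0.59 [372.3, 237.0, 10.7, 5.1]
```

View pics/w2.png

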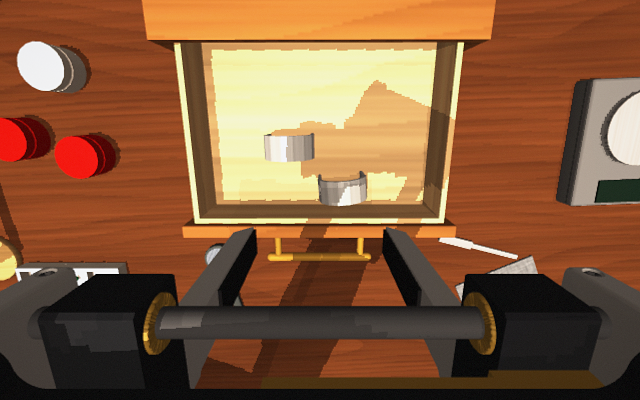

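The view shows two cuffs, at (290,147) and (343,188), both roughly across the drawer. No third one shows. Next I fit their poses from the traced regions.

```bash
cat >> h.py <<'E'
from scipy.optimize import minimize
def cuffmask(s,T,x,y,yaw,z0=.023):
    a=np.linspace(0,np.pi,17); m=np.zeros((400,640),np.uint8)
    for r in(.025,.029):
        P=[(r,0)]+[(r*np.cos(t),.030+r*np.sin(t)) for t in a]+[(-r,0)]
        c,q=np.cos(yaw),np.sin(yaw)
        L=[[proj(s,[x+c*u-q*v,y+q*u+c*v,z0+w],T) for u,w in P] for v in(-.014,.014)]
        for i in range(len(P)-1): cv2.fillConvexPoly(m,np.round(np.array([L[0][i],L[0][i+1],L[1][i+1],L[1][i]])*16).astype(np.int32),1,shift=4)
    return m>0
def fitcuff(s,T,reg,x,y,yaw,z0=.023):
    f=lambda p:-(lambda m:(m&reg).sum()/(m|reg).sum())(cuffmask(s,T,p[0],p[1],p[2]*10,z0))
    b=None
    for d in(-.02,0,.02):
        S=np.array([[x,y,(yaw+d*5)/10]]*4)+np.vstack([np.zeros(3),np.diag([.008,.008,.02])])
        r=minimize(f,S[0],method="Nelder-Mead",options=dict(initial_simplex=S,maxiter=120))
        if b is None or r.fun<b.fun: b=r
    return b.x*[1,1,10],-b.fun
E
python3 - <<'E'
from h import *
s,T=wrist()
for d in spotter.trace("cuff0",s):
    p=onz(s,np.argwhere(d["region"]).mean(0)[::-1],.06,T); print(d["conf"],p,fitcuff(s,T,d["region"],p[0],p[1],np.pi/2))
for k in("pot0",):
  for d in spotter.trace(k,s):
    c=np.argwhere(d["region"]).mean(0)[::-1]; print(k,d["conf"],d["box"],onz(s,c,.02,T))
goto([.49,-.19,.04],-.044)
E
```

```text
0.85 [ 0.48122521 -0.19225826  0.06      ] (array([ 0.48423849, -0.19195262,  1.6171111 ]), np.float64(0.9242424242424242))
0.66 [ 0.53630766 -0.13056384  0.06      ] (array([ 0.53727452, -0.13049853,  1.55857827]), np.float64(0.9176646706586826))
pot0 0.65 [0.7, 117.8, 48.3, 46.0] [0.5577064  0.21652352 0.02      ]
pot0 0.56 [59.2, 135.5, 54.9, 44.1] [0.53374268 0.14189751 0.02      ]
pot0 0.22 [263.5, 135.9, 48.0, 25.9] [ 0.53204113 -0.12572642  0.02      ]
t 8.45 shift mm [ -2.9  26.1 210. ] turn [0.   0.   0.01]
```

```bash
python3 - <<'E'
from h import *
goto([.484,-.192,.042],.046)
E
```

```text
t 8.45 shift mm [ -8.8  28.4 208. ] turn [ 0.    0.   -5.14]
```

Request:
servo_tool:
  commands: [-0.009,0.028,0.03,0,0,-5,0.085,-0.009,0.028,0.08,0,0,-5,0.085,-0.009,0.028,0.13,0,0,-5,0.085,-0.009,0.028,0.17,0,0,-5,0.085,-0.009,0.028,0.195,0,0,-5,0.085,-0.009,0.028,0.208,0,0,-5,0.085,-0.009,0.028,0.208,0,0,-5,0.085,-0.009,0.028,0.208,0,0,-5,0.03,-0.009,0.028,0.208,0,0,-5,0.03,-0.009,0.028,0.208,0,0,-5,0.03]

```text
time: 9.7
tool_pos: [0.4844, -0.1918, 0.043]
ee_rot: [3.141, -0.002, 0.043]
wrist_force: [1.0, -0.1, 3.2]
width: 0.0585
finger_force: 20.3
```

Request:
servo_tool:
  commands: [0,0,0,0,0,0,0.03,0,0,0,0,0,0,0.03]

```text
time: 9.95
tool_pos: [0.4845, -0.1918, 0.043]
ee_rot: [3.141, -0.002, 0.043]
wrist_force: [-1.5, 1.2, 4.6]
width: 0.0578
finger_force: 30.0
```

Request:
servo_tool:
  commands: [0,0,-0.03,0,0,0,0.03,0,0,-0.08,0,0,0,0.03,0,0,-0.13,0,0,0,0.03,0,0,-0.18,0,0,0,0.03,0,-0.03,-0.192,0,0,0,0.03,0,-0.08,-0.192,0,0,0,0.03,0,-0.13,-0.192,0,0,0,0.03,0,-0.18,-0.192,0,0,0,0.03,0,-0.23,-0.192,0,0,0,0.03,-0.002,-0.28,-0.192,0,0,1,0.03]

```text
time: 11.2
tool_pos: [0.4693, 0.0894, 0.2331]
ee_rot: [3.141, 0.001, 0.025]
wrist_force: [0.4, -0.4, -0.1]
width: 0.058
finger_force: 30.0
```

Request:
servo_tool:
  commands: [0,-0.05,0,0,0,0,0.03,0,-0.1,0,0,0,0,0.03,0,-0.15,0,0,0,0,0.03,0,-0.19,0,0,0,0,0.03,0,-0.22,0,0,0,0,0.03,0,-0.232,0,0,0,0,0.03,0,-0.237,0,0,0,0,0.03,0,-0.237,0,0,0,0,0.03]

```text
time: 12.2
tool_pos: [0.464, 0.3242, 0.2338]
ee_rot: [3.141, 0.0, 0.025]
wrist_force: [0.1, 0.4, 0.2]
width: 0.058
finger_force: 30.0
```

```bash
python3 - <<'E'
from h import *
s,T=wrist(); cv2.imwrite("pics/w3.png",s["img"]); o=robot.get_obs();print(o["tool_pos"],o["ee_rot"],o["width"],o["finger_force"])
print(proj(s,[.648,.3305,.17],T),proj(s,[.384,.323,.17],T))
t=snapshot("top"); cv2.imwrite("pics/top2.png",t["img"])
for d in spotter.trace("pot0",t):
    c=np.argwhere(d["region"]).mean(0)[::-1]; print(d["conf"],onz(t,c,.02).round(3),t["img"][int(c[1]),int(c[0])])
E
```

```text
[0.46406273 0.32401384 0.23394514] [ 3.14095682e+00 -4.82020147e-05  2.42492506e-02] 0.0583092432828075 29.998569069430232
[315.64574136 -55.11801308] [317.8253149  302.41154902]
0.61 [0.64  0.155 0.02 ] [230 221 216]
0.57 [0.559 0.225 0.02 ] [ 21  33 179]
```

View pics/w3.png

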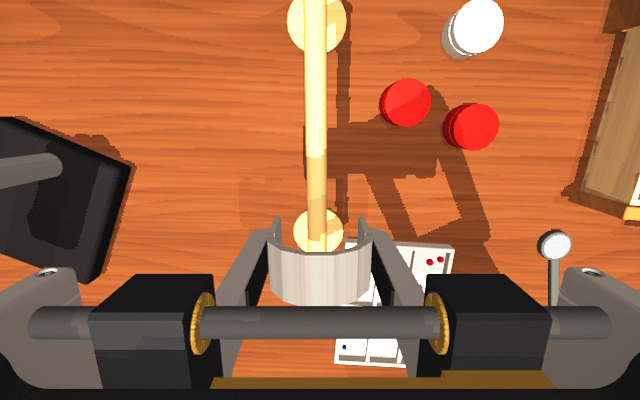

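Cuff A is centred at column 320. The bar runs at column 316 and passes under it, so alignment is good to about 2 mm.

Request:
servo_tool:
  commands: [0,-0.002,0.03,0,0,0,0.03,0,-0.002,0.06,0,0,0,0.03,0,-0.002,0.078,0,0,0,0.03,0,-0.002,0.086,0,0,0,0.03,0,-0.002,0.089,0,0,0,0.03,0,-0.002,0.091,0,0,0,0.03,0,-0.002,0.091,0,0,0,0.03]

```text
time: 13.22
tool_pos: [0.4642, 0.3272, 0.1437]
ee_rot: [-3.141, -0.001, 0.025]
wrist_force: [0.6, 0.2, -1.2]
width: 0.0579
finger_force: 30.0
```

Request:
servo_tool:
  commands: [0,0,0.001,0,0,0,0.062,0,0,0.001,0,0,0,0.066,0,0,0.001,0,0,0,0.085,0,0,0.001,0,0,0,0.085,0,0,-0.01,0,0,0,0.085,0,0,-0.04,0,0,0,0.085,0,0,-0.08,0,0,0,0.085,0,0,-0.12,0,0,0,0.085,0,0.05,-0.13,0,0,0,0.085,0,0.1,-0.13,0,0,0,0.085]

```text
time: 14.48
tool_pos: [0.4669, 0.2265, 0.2757]
ee_rot: [-3.14, -0.005, 0.027]
wrist_force: [-0.1, -0.5, -0.5]
width: 0.0849
finger_force: 0.0
```

```bash
python3 - <<'E'
from h import *
s,T=wrist(); o=robot.get_obs();print(o["tool_pos"],o["ee_rot"],o["width"])
for d in spotter.trace("cuff0",s): print(d["conf"],d["box"],onz(s,np.argwhere(d["region"]).mean(0)[::-1],.17,T))
t=snapshot("side"); 
for d in spotter.trace("cuff0",t): print("side",d["conf"],d["box"])
print(proj(t,[.464,.325,.178]),proj(t,[.464,.325,.123]))
cv2.imwrite("pics/s3.png",cv2.resize(t["img"][90:250,180:420],(720,480),interpolation=3))
goto([.537,-.130,.25],-.012); goto([.537,-.130,.042],-.012)
E
```

```text
[0.46699153 0.22084597 0.27539889] [ 3.13728861 -0.00374969  0.02071898] 0.08468897373906306
0.98 [184.8, 178.8, 70.0, 42.2] [0.46506662 0.32000369 0.17      ]
0.84 [563.4, 117.3, 76.6, 24.6] [ 0.53920182 -0.02114552  0.17      ]
side 0.59 [309.9, 234.8, 20.0, 28.0]
side 0.52 [247.3, 133.9, 13.1, 23.7]
[253.22973875 135.75799102] [253.91341224 151.89513666]
t 14.68 shift mm [ 61.9 358.3  23.6] turn [-0.06 -0.08  2.05]
t 14.68 shift mm [ 61.6 358.6 231.6] turn [-0.06 -0.08  2.05]
```

View pics/s3.png

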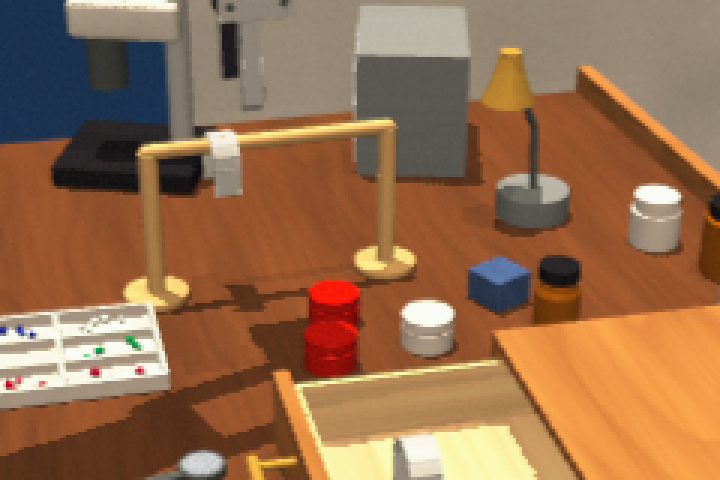

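The side view shows cuff A hanging on the bar at crop position (225,160). One cuff is left in the drawer.

Request:
servo_tool:
  commands: [0.062,0.358,0.02,0,0,2,0.085,0.062,0.358,0.02,0,0,2,0.085,0.062,0.358,0.02,0,0,2,0.085,0.062,0.358,0.02,0,0,2,0.085,0.062,0.358,0.02,0,0,2,0.085,0.062,0.358,0.02,0,0,2,0.085,0.062,0.358,0.02,0,0,2,0.085,0.062,0.358,0.02,0,0,2,0.085]

```text
time: 15.68
tool_pos: [0.5379, -0.128, 0.2528]
ee_rot: [-3.14, 0.0, -0.008]
wrist_force: [-0.8, 0.1, -0.3]
width: 0.085
finger_force: 0.0
```

```bash
python3 - <<'E'
from h import *
s,T=wrist()
for d in spotter.trace("cuff0",s):
    p=onz(s,np.argwhere(d["region"]).mean(0)[::-1],.06,T); print(d["conf"],d["box"],p,fitcuff(s,T,d["region"],p[0],p[1],np.pi/2))
goto([.537,-.130,.042],-.012)
E
```

```text
t 15.78 shift mm [ -0.8   2.6 211.3] turn [-0.02 -0.03  0.3 ]
```

Request:
servo_tool:
  commands: [0,0.002,0.05,0,0,0,0.085,0,0.002,0.1,0,0,0,0.085,0,0.002,0.15,0,0,0,0.085,0,0.002,0.19,0,0,0,0.085,0,0.002,0.211,0,0,0,0.085,0,0.002,0.211,0,0,0,0.085,0,0.002,0.211,0,0,0,0.03,0,0.002,0.211,0,0,0,0.03,0,0.002,0.211,0,0,0,0.03,0,0.002,0.211,0,0,0,0.03]

```text
time: 17.02
tool_pos: [0.5383, -0.1313, 0.0434]
ee_rot: [3.141, -0.002, -0.01]
wrist_force: [0.7, 1.4, 4.1]
width: 0.0579
finger_force: 30.0
```

```bash
python3 - <<'E'
from h import *
o=robot.get_obs(); print(o["width"],o["finger_force"])
s,T=wrist(); cv2.imwrite("pics/w4.png",s["img"])
goto([.56,.327,.235],.028)
E
```

```text
0.05786743504194416 29.990027602761984
t 17.07 shift mm [  17.8 -458.5 -191.6] turn [ 0.01 -0.14 -2.15]
```

View pics/w4.png

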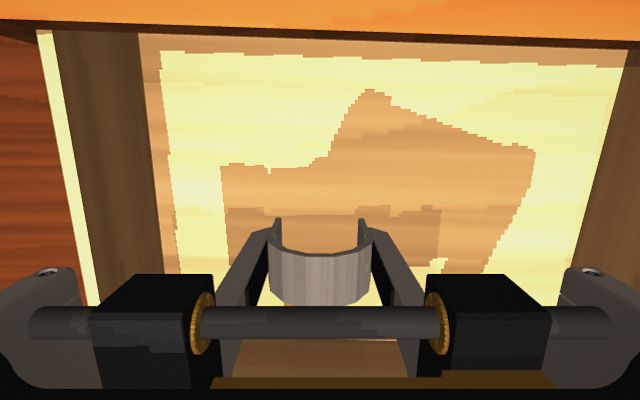

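Cuff B is held at (320,275). The rest of the visible drawer floor is empty.

Request:
servo_tool:
  commands: [0,0,-0.03,0,0,0,0.03,0,0,-0.08,0,0,0,0.03,0,0,-0.13,0,0,0,0.03,0,0,-0.18,0,0,0,0.03,0,-0.03,-0.192,0,0,0,0.03,0,-0.08,-0.192,0,0,0,0.03,0,-0.13,-0.192,0,0,0,0.03,0.005,-0.18,-0.192,0,0,0,0.03,0.01,-0.23,-0.192,0,0,-1,0.03,0.015,-0.28,-0.192,0,0,-2,0.03]

```text
time: 18.32
tool_pos: [0.5549, 0.1497, 0.2334]
ee_rot: [3.141, 0.001, 0.025]
wrist_force: [0.2, -1.0, -0.3]
width: 0.0576
finger_force: 30.0
```

```bash
python3 - <<'E'
from h import *
goto([.56,.3285,.235],.028)
E
```

```text
t 18.32 shift mm [   9.7 -178.6   -1.7] turn [ 0.05  0.03 -0.14]
```

Request:
servo_tool:
  commands: [0.01,-0.05,0,0,0,0,0.03,0.01,-0.1,0,0,0,0,0.03,0.01,-0.14,0,0,0,0,0.03,0.01,-0.165,0,0,0,0,0.03,0.01,-0.177,0,0,0,0,0.03,0.01,-0.179,0,0,0,0,0.03,0.01,-0.179,0,0,0,0,0.03]

```text
time: 19.2
tool_pos: [0.5609, 0.3266, 0.2341]
ee_rot: [3.141, -0.0, 0.024]
wrist_force: [0.3, 0.2, -1.3]
width: 0.058
finger_force: 30.0
```

```bash
python3 - <<'E'
from h import *
s,T=wrist(); o=robot.get_obs(); print(o["tool_pos"])
# bar column by brightness-yellow at rows ahead of the cuff
hsv=cv2.cvtColor(s["img"],cv2.COLOR_BGR2HSV)
for r in (100,140,180):
    m=[c for c in range(270,370) if hsv[r,c,2]>170 and 18<hsv[r,c,0]<35]; print(r,min(m,default=0),max(m,default=0),len(m), onz(s,(np.mean(m),r),.17,T) if m else "")
E
```

```text
[0.5608411  0.32649435 0.23416953]
100 290 343 54 [0.64930572 0.33015235 0.17      ]
140 305 324 20 [0.62051569 0.33105187 0.17      ]
180 307 324 18 [0.58977114 0.32966938 0.17      ]
```

Request:
servo_tool:
  commands: [0,-0.002,0.03,0,0,0,0.03,0,-0.002,0.06,0,0,0,0.03,0,-0.002,0.078,0,0,0,0.03,0,-0.002,0.086,0,0,0,0.03,0,-0.002,0.09,0,0,0,0.03,0,-0.002,0.092,0,0,0,0.03,0,-0.002,0.092,0,0,0,0.062,0,-0.002,0.092,0,0,0,0.066,0,-0.002,0.092,0,0,0,0.085,0,-0.002,0.092,0,0,0,0.085]

```text
time: 20.5
tool_pos: [0.5604, 0.3297, 0.142]
ee_rot: [3.142, -0.0, 0.025]
wrist_force: [0.7, 0.1, 1.1]
width: 0.0821
finger_force: 0.0
```

Request:
servo_tool:
  commands: [0,0,-0.01,0,0,0,0.085,0,0,-0.04,0,0,0,0.085,0,0,-0.09,0,0,0,0.085,0,0,-0.13,0,0,0,0.085,0,0.05,-0.13,0,0,0,0.085,0,0.1,-0.13,0,0,0,0.085,0,0.15,-0.13,0,0,0,0.085,0,0.15,-0.13,0,0,0,0.085]

```text
time: 21.5
tool_pos: [0.5646, 0.1767, 0.2734]
ee_rot: [3.141, -0.002, 0.02]
wrist_force: [-0.3, 0.4, 0.2]
width: 0.0847
finger_force: 0.0
```

```bash
python3 - <<'E'
from h import *
s,T=wrist(); o=robot.get_obs();print(o["tool_pos"],o["time"])
cv2.imwrite("pics/w5.png",s["img"])
for k in("cuff0","pot0"):
 for d in spotter.trace(k,s):
  c=np.argwhere(d["region"]).mean(0)[::-1]; print(k,round(d["conf"],2),d["box"],onz(s,c,.02,T).round(4),s["img"][int(c[1]),int(c[0])])
t=snapshot("top")
for d in spotter.trace("pot0",t):
    c=np.argwhere(d["region"]).mean(0)[::-1]; print("top",d["conf"],onz(t,c,.02).round(3),t["img"][int(c[1]),int(c[0])])
E
```

```text
[0.56452179 0.17858458 0.27311308] 21.55
cuff0 0.62 [127.3, 181.7, 80.6, 40.2] [0.5176 0.3971 0.02  ] [228 240 245]
pot0 0.86 [325.8, 173.2, 38.7, 42.9] [0.533  0.1401 0.02  ] [ 23  32 246]
pot0 0.83 [314.6, 96.8, 45.7, 42.0] [0.641 0.154 0.02 ] [248 245 245]
pot0 0.6 [265.9, 154.3, 39.3, 45.4] [0.5586 0.224  0.02  ] [ 30  40 246]
top 0.61 [0.533 0.142 0.02 ] [ 36  47 221]
top 0.53 [ 0.538 -0.173  0.02 ] [185 226 220]
```

View pics/w5.png

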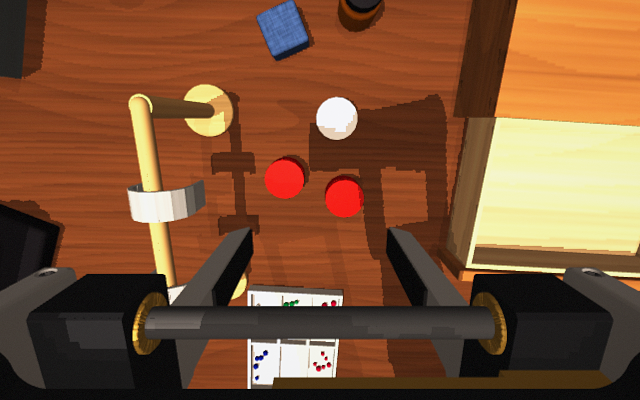

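Cuff B hangs at (165,200). Pot candidates:
- White lid at (337,118): the squat screw-lid pot, and it fits the description.
- Red at (285,178) and (344,197): look-alikes, to be left alone.
- White jar by the wall: taller and out of reach.

The enlarged side crop already confirmed the white pot at (427,327).

```bash
python3 - <<'E'
from h import *
goto([.639,.154,.018],.02)
E
```

```text
t 21.75 shift mm [ 74.1  29.1 254.1] turn [-0.02 -0.01  0.41]
```

Request:
servo_tool:
  commands: [0.04,0.015,0.06,0,0,0,0.085,0.074,0.029,0.12,0,0,0,0.085,0.074,0.029,0.16,0,0,0,0.085,0.074,0.029,0.16,0,0,0,0.085,0.074,0.029,0.16,0,0,0,0.085]

```text
time: 22.38
tool_pos: [0.6397, 0.1539, 0.1143]
ee_rot: [-3.141, -0.003, 0.027]
wrist_force: [0.8, 0.8, 0.1]
width: 0.0848
finger_force: 0.0
```

```bash
python3 - <<'E'
from h import *
s,T=wrist(); o=robot.get_obs();print(o["tool_pos"],o["time"])
for d in spotter.trace("pot0",s):
  c=np.argwhere(d["region"]).mean(0)[::-1]; print(round(d["conf"],2),d["box"],onz(s,c,.026,T).round(4),s["img"][int(c[1]),int(c[0])])
goto([.639,.154,.018],.02)
E
```

```text
[0.64039304 0.15390391 0.11582028] 22.425
0.97 [229.1, 250.6, 45.1, 57.2] [0.5635 0.2124 0.026 ] [ 32  45 255]
0.95 [282.3, 169.8, 68.3, 70.2] [0.641  0.1553 0.026 ] [228 242 251]
0.82 [303.7, 272.3, 51.0, 69.9] [0.5528 0.1423 0.026 ] [ 30  39 255]
0.26 [319.0, 0.0, 81.9, 79.0] [0.7785 0.1302 0.026 ] [68 69 77]
t 22.48 shift mm [-2.3 -0.1 98.4] turn [-0.05 -0.4   0.38]
```

Request:
servo_tool:
  commands: [-0.001,-0.001,0.04,0,0,0,0.085,-0.001,-0.001,0.075,0,0,0,0.085,-0.001,-0.001,0.092,0,0,0,0.085,-0.001,-0.001,0.098,0,0,0,0.085,-0.001,-0.001,0.098,0,0,0,0.085,-0.001,-0.001,0.098,0,0,0,0.04,-0.001,-0.001,0.098,0,0,0,0.04,-0.001,-0.001,0.098,0,0,0,0.04,-0.001,-0.001,0.098,0,0,0,0.04,-0.001,-0.001,0.098,0,0,0,0.04]

```text
time: 23.72
tool_pos: [0.6382, 0.154, 0.0145]
ee_rot: [-3.141, -0.001, 0.025]
wrist_force: [0.0, 1.3, 2.3]
width: 0.053
finger_force: 30.0
```

Request:
servo_tool:
  commands: [0,0,-0.02,0,0,0,0.04,0,0,-0.06,0,0,0,0.04,0,0,-0.11,0,0,0,0.04,0,0,-0.15,0,0,0,0.04,-0.02,0.03,-0.165,0,0,0,0.04,-0.05,0.07,-0.165,0,0,0,0.04,-0.07,0.11,-0.165,0,0,0,0.04,-0.09,0.15,-0.165,0,0,0,0.04,-0.11,0.19,-0.165,0,0,1,0.04,-0.12,0.23,-0.165,0,0,2,0.04]

```text
time: 24.98
tool_pos: [0.5228, -0.0807, 0.1804]
ee_rot: [3.141, -0.001, -0.01]
wrist_force: [0.3, -0.1, -0.4]
width: 0.0534
finger_force: 30.0
```

```bash
python3 - <<'E'
from h import *
o=robot.get_obs();print(o["width"],o["finger_force"])
goto([.52,-.165,.0385],-.03)
t=snapshot("top"); cv2.imwrite("pics/top3.png",t["img"])
for k in("cuff0","pot0"):
 for d in spotter.trace(k,t):
    c=np.argwhere(d["region"]).mean(0)[::-1]; print(k,d["conf"],d["box"],t["img"][int(c[1]),int(c[0])])
E
```

```text
0.05339505547942478 29.983112628469826
t 24.98 shift mm [ -2.1  84.2 142. ] turn [ 0.05 -0.07  1.14]
cuff0 0.81 [157.3, 197.9, 33.2, 16.4] [201 213 214]
cuff0 0.62 [156.8, 238.4, 29.2, 14.1] [210 222 219]
pot0 0.74 [245.2, 214.6, 19.0, 18.6] [ 40  49 223]
pot0 0.7 [214.2, 207.0, 22.8, 17.1] [ 45  56 222]
```

Request:
servo_tool:
  commands: [-0.002,0.03,0,0,0,1,0.04,-0.002,0.06,0,0,0,1,0.04,-0.002,0.078,0,0,0,1,0.04,-0.002,0.084,0.02,0,0,1,0.04,-0.002,0.084,0.05,0,0,1,0.04,-0.002,0.084,0.085,0,0,1,0.04,-0.002,0.084,0.115,0,0,1,0.04,-0.002,0.084,0.132,0,0,1,0.04,-0.002,0.084,0.139,0,0,1,0.04,-0.002,0.084,0.139,0,0,1,0.04]

```text
time: 26.38
tool_pos: [0.5214, -0.1633, 0.0404]
ee_rot: [3.141, -0.001, -0.027]
wrist_force: [0.4, -0.6, -0.2]
width: 0.0529
finger_force: 30.0
```

Request:
servo_tool:
  commands: [0,0,0.001,0,0,0,0.04,0,0,0.002,0,0,0,0.04,0,0,0.003,0,0,0,0.04,0,0,0.003,0,0,0,0.04]

```text
time: 26.88
tool_pos: [0.5213, -0.1635, 0.0374]
ee_rot: [3.141, -0.001, -0.027]
wrist_force: [-0.2, 0.3, 0.5]
width: 0.0529
finger_force: 30.0
```

Request:
servo_tool:
  commands: [0,0,0,0,0,0,0.06,0,0,0,0,0,0,0.075,0,0,0,0,0,0,0.075,0,0,0,0,0,0,0.075,0,0,-0.03,0,0,0,0.075,0,0,-0.08,0,0,0,0.075,0,0,-0.13,0,0,0,0.075,0,0,-0.18,0,0,0,0.075,-0.02,0,-0.2,0,0,0,0.075,-0.04,0,-0.2,0,0,0,0.075]

```text
time: 28.12
tool_pos: [0.4817, -0.1627, 0.2399]
ee_rot: [3.139, -0.005, -0.027]
wrist_force: [-0.2, -0.1, 0.5]
width: 0.0749
finger_force: 0.0
```

```bash
python3 - <<'E'
from h import *
s,T=wrist(); cv2.imwrite("pics/w6.png",s["img"]); t=snapshot("side"); cv2.imwrite("pics/s6.png",cv2.resize(t["img"][110:310,190:510],(800,500),interpolation=3))
for k in("pot0","cuff0"):
 for d in spotter.trace(k,s): print(k,round(d["conf"],2),d["box"],onz(s,np.argwhere(d["region"]).mean(0)[::-1],.045,T).round(3))
E
```

```text
pot0 0.86 [0.5, 102.7, 41.8, 46.8] [0.558 0.185 0.045]
pot0 0.69 [45.9, 123.1, 65.9, 46.2] [0.535 0.122 0.045]
pot0 0.56 [300.4, 90.6, 53.8, 49.9] [ 0.56  -0.174  0.045]
cuff0 0.29 [171.5, 23.5, 299.4, 233.7] [ 0.544 -0.165  0.045]
```

View pics/w6.png

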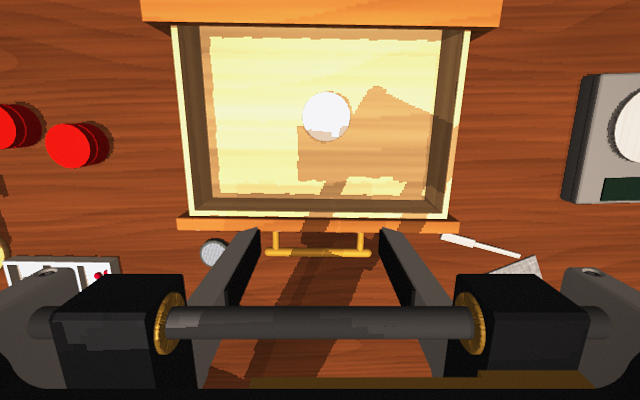

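View pics/s6.png

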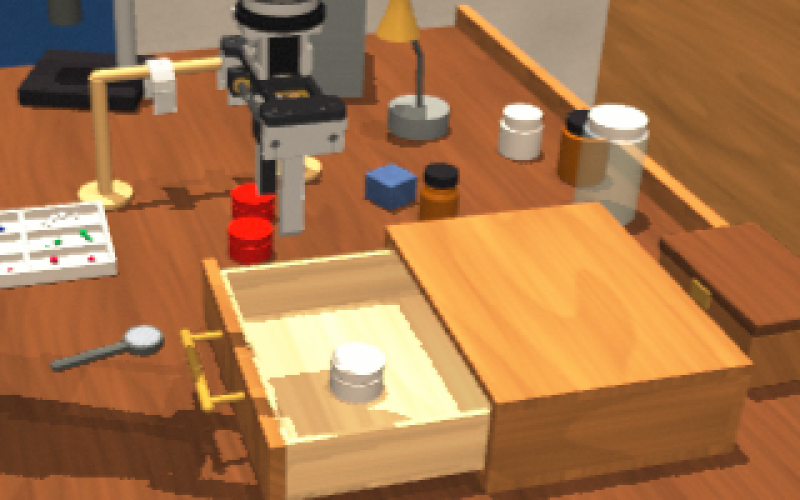

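The pot stands upright in the drawer at about (326,116), and both cuffs are on the bar. The part of the drawer under the cabinet top is still unseen, so I'll tilt the camera to look in there before closing.

Request:
servo_tool:
  commands: [0,0,0.02,0,10,0,0.075,0,0,0.05,0,20,0,0.075,0,0,0.08,0,30,0,0.075,0,0,0.1,0,40,0,0.075,0,0,0.1,0,40,0,0.075,0,0,0.1,0,40,0,0.075]

```text
time: 29.08
tool_pos: [0.4833, -0.1641, 0.141]
ee_rot: [3.137, -0.701, -0.025]
wrist_force: [-0.0, -0.3, 0.6]
width: 0.0751
finger_force: 0.0
```

```bash
python3 - <<'E'
from h import *
s,T=wrist(); cv2.imwrite("pics/w7.png",s["img"]); print(robot.get_obs()["tool_pos"],robot.get_obs()["ee_rot"],T[:3,3])
for k in("pot0","cuff0"):
 for d in spotter.trace(k,s): print(k,round(d["conf"],2),d["box"],onz(s,np.argwhere(d["region"]).mean(0)[::-1],.042,T).round(3))
E
```

```text
[ 0.48459368 -0.16476362  0.14329689] [ 3.1342797  -0.70417631 -0.02193981] [ 0.43309394 -0.16248806  0.31889523]
pot0 0.9 [0.6, 212.0, 61.4, 60.8] [0.525 0.11  0.042]
pot0 0.57 [298.9, 167.6, 55.0, 66.8] [ 0.56  -0.173  0.042]
```

View pics/w7.png

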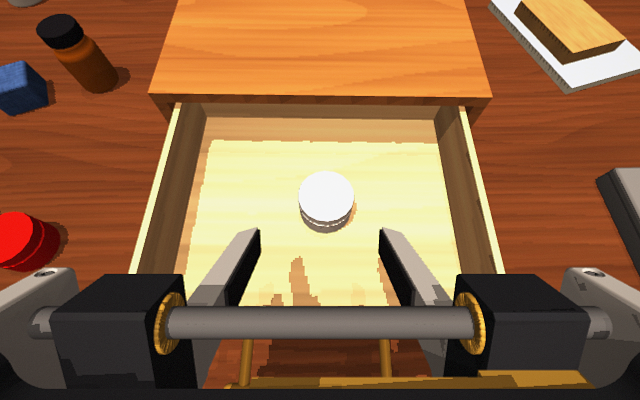

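The drawer is empty except for the upright pot at (326,198), so there is no third cuff. Next I level the tool and push the drawer home.

Request:
servo_tool:
  commands: [0,0,-0.03,0,-10,0,0.0,0,0,-0.06,0,-20,0,0.0,0,0,-0.09,0,-30,0,0.0,0,0,-0.12,0,-40,0,0.0,0,0,-0.12,0,-40,0,0.0,0,0,-0.12,0,-40,0,0.0]

```text
time: 29.98
tool_pos: [0.405, -0.1602, 0.2291]
ee_rot: [3.141, -0.003, -0.026]
wrist_force: [0.2, 0.0, 0.0]
width: 0.0186
finger_force: 0.0
```

```bash
python3 - <<'E'
from h import *
print(robot.get_obs()["tool_pos"],robot.get_obs()["ee_rot"],robot.get_obs()["width"])
goto([.355,-.160,.15],-.044);goto([.355,-.160,.06],-.044)
E
```

```text
[ 0.40502541 -0.16021972  0.22912572] [ 3.14100166e+00 -2.86187826e-03 -2.61752327e-02] 0.018591537448950122
t 29.98 shift mm [-50.2   1.   79. ] turn [ 0.03 -0.16  1.02]
t 29.98 shift mm [-50.5   1.  169. ] turn [ 0.03 -0.16  1.02]
```

Request:
servo_tool:
  commands: [-0.05,0.001,0,0,0,1,0,-0.05,0.001,0.04,0,0,1,0,-0.05,0.001,0.09,0,0,1,0,-0.05,0.001,0.14,0,0,1,0,-0.05,0.001,0.168,0,0,1,0,-0.05,0.001,0.168,0,0,1,0,-0.035,0.001,0.168,0,0,1,0,-0.02,0.001,0.168,0,0,1,0,-0.01,0.001,0.168,0,0,1,0,0,0.001,0.168,0,0,1,0]

```text
time: 31.22
tool_pos: [0.4051, -0.1614, 0.0615]
ee_rot: [3.141, -0.001, -0.044]
wrist_force: [-0.6, -0.6, 1.2]
width: 0.0003
finger_force: 0.7
```

Request:
servo_tool:
  commands: [0.01,0,0,0,0,0,0,0.025,0,0,0,0,0,0,0.04,0,0,0,0,0,0,0.055,0,0,0,0,0,0,0.07,0,0,0,0,0,0,0.085,0,0,0,0,0,0,0.1,0,0,0,0,0,0,0.115,0,0,0,0,0,0,0.127,0,0,0,0,0,0,0.137,0,0,0,0,0,0]

```text
time: 32.48
tool_pos: [0.5414, -0.1673, 0.0608]
ee_rot: [-3.142, 0.0, -0.044]
wrist_force: [-1.0, 0.7, -0.5]
width: 0.0007
finger_force: 0.7
```

Request:
servo_tool:
  commands: [0.008,0,0,0,0,0,0,0.015,0,0,0,0,0,0,0.02,0,0,0,0,0,0,0.025,0,0,0,0,0,0,0.028,0,0,0,0,0,0,0.028,0,0,0,0,0,0]

```text
time: 33.22
tool_pos: [0.5693, -0.1688, 0.0612]
ee_rot: [3.141, -0.001, -0.044]
wrist_force: [0.8, 0.9, -0.1]
width: 0.0002
finger_force: 0.0
```

Request:
servo_tool:
  commands: [0.003,0,0,0,0,0,0,0.006,0,0,0,0,0,0,0.008,0,0,0,0,0,0,0.008,0,0,0,0,0,0]

```text
time: 33.72
tool_pos: [0.5744, -0.169, 0.0612]
ee_rot: [3.141, 0.006, -0.045]
wrist_force: [-7.5, 0.3, 5.4]
width: 0.0002
finger_force: 4.0
```

Request:
servo_tool:
  commands: [0.003,0,0,0,0,0,0,0.004,0,0,0,0,0,0,0.004,0,0,0,0,0,0]

```text
time: 34.1
tool_pos: [0.5745, -0.169, 0.0612]
ee_rot: [-3.141, 0.015, -0.045]
wrist_force: [-17.7, 0.9, 11.3]
width: 0.0005
finger_force: 9.0
```

Request:
servo_tool:
  commands: [-0.01,0,0,0,0,0,0,-0.04,0,0,0,0,0,0,-0.08,0,0,0,0,0,0,-0.1,0,-0.05,0,0,0,0,-0.12,0,-0.1,0,0,0,0,-0.12,0.06,-0.14,0,0,0,0,-0.12,0.12,-0.14,0,0,0,0,-0.12,0.18,-0.14,0,0,0,0,-0.12,0.2,-0.14,0,0,0,0]

```text
time: 35.22
tool_pos: [0.4517, -0.3667, 0.2007]
ee_rot: [3.141, -0.001, -0.048]
wrist_force: [0.3, 1.6, 0.3]
width: 0.0003
finger_force: 0.0
```

```bash
python3 - <<'E'
from h import *
t=snapshot("side"); u=snapshot("top")
a=cv2.resize(t["img"][110:310,190:510],(800,500),interpolation=3)[:,:560]; b=cv2.resize(u["img"][70:310,150:440],(0,0),fx=1.1,fy=1.1)
cv2.imwrite("pics/f1.png",cv2.resize(u["img"][70:290,150:440],(780,592),interpolation=3)); cv2.imwrite("pics/f2.png",a)
E
```

```text
(no output)
```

View pics/f1.png

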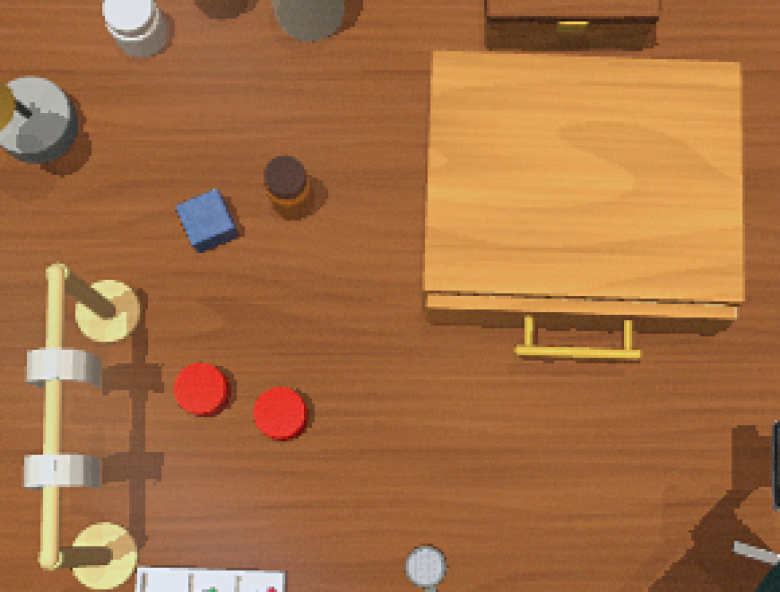

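View pics/f2.png

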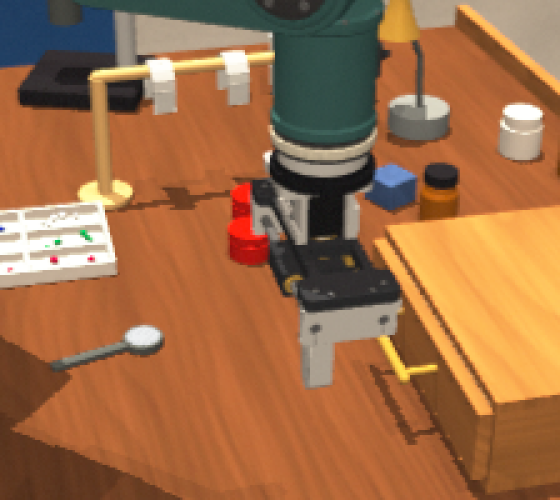

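The final views show both cuffs at (62,367) and (62,470) on the bar, the drawer flush against its stop, and the bystanders and red pots where they were.

```bash
python3 -c "
from h import *
print(close_job())"
```

```text
the job is handed in; nothing more can be done
None
```

The job is handed in: both cuffs hang on the rail, the one white pot stands upright in the drawer, the drawer is pushed home, and the bystanders and red look-alikes were left alone.

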